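# Close the bayonet collar of the filter cell and hold it home

## Robot

A 7-joint arm with a two-finger parallel gripper is mounted at the origin on a cart in front of the work surface, level with it; the furniture and walls round the work are solid. World frame = base frame: x ahead of the robot, y to its left, z up, the work surface at z = 0. Lengths are in m, angles in rad, forces in N, time in s.
With the tool pointing down it reaches from about 0.4 to 0.925 m from the base axis. Payload 5.6 kg.
Tool frame: the origin (TCP) lies between the finger pads, 19 mm behind the fingertips; this is the grasp point; z points along the fingers, y is the line along which they close (so a half turn about z gives the same grasp; the last joint's range is limited). The gripper opens to 85 mm and grips with 20 to 120 N. Pads are 22 mm wide; open, the fingers measure 114 mm over their backs; the gripper's body (76 mm by 85 mm) begins 54 mm behind the grasp point. The pads swing forward as they close: fully open they stand 13 mm farther back than shut.
Start: joints at [1.306, 0.468, -0.012, 1.603, 0.006, 1.071, -0.056], TCP at [0.143, -0.634, 0.25] pointing down, gripper open.
Joint ranges: [-2.53, 2.53], [-0.31, 2.02], [-1.57, 1.55], [0.28, 2.44], [-1.29, 4.43], [0.15, 1.84], [-2.92, 2.92]. Speed limits (rad/s): [2.57, 2.57, 3.14, 3.14, 3.14, 3.14, 3.14].

## Interface

Orientations are given as a unit quaternion [w, x, y, z].
In Python, from rig import sensors, viewer, env gives the robot as it stands.
- The arm moves only by the shell command python3 -m handwheel 'ROWS'. ROWS is a JSON object of lists of equal length, an entry for each row: "twist": the turn, a rotation vector about the tool's x, y, z normalised to -1 to 1, where 1 is 0.08 rad, a list of three; "linear": the shift along the tool's x, y, z normalised to -1 to 1, where 1 is 0.02 m, a list of three; "fingers": the opening, from -1 (shut) to 1 (fully open). In form: {"twist": [[ax, ay, az], ...], "linear": [[x, y, z], ...], "fingers": [fingers, ...]}. A call has 1 to 20 rows; each row shifts and turns the commanded pose from where the row before left it, along the tool's axes as they then stand; what a row does not reach is not made up. A row lasts 1/10 s, in which the tool goes at most 50 mm and 8.59 degrees, less where a joint would pass 70% of its speed; a pose out of reach is approached as far as the arm can. A call with a number of a shift or a turn outside -1 to 1 is refused whole. A call with a gripper value outside its range is refused whole. The fingers move at their own pace and stop on an object; the grip force is fixed at half the most. Time passes only in rows, so rows that do not move let the fingers close. It gives the time, the measured TCP pose, the force, the opening and the grip force at its end, in the units of the state.
- sensors.read_state(): the state, without advancing time (a new reading comes with each control period).
- viewer.get_image(name): name is "scene" or "side" or "wrist"; returns the picture (400x640x3 uint8, red, green, blue); there is no depth.
- viewer.calibration(name): a dict with "fx", "fy", "cx", "cy" (pixels), "world_from_camera" (4x4, takes a point from camera to world coordinates). Camera axes: x right, y down, z forward; pixel columns grow to the right and rows downward; lengths in m; the calibration is good to about 2 mm. A picture is of the moment at which its call begins: read the wrist's pose just before it. calibration takes no time and is no camera call; for the wrist camera it gives the pose at the moment of the call.
- env.job_done(): hands the job in; it is judged then, once.
The state is a dict: "t": time; "joint_positions": joint angles; "dq": joint speeds; "joint_torque": joint torques, N m; "position": TCP position; "tool_rot": TCP orientation; "wrist_force": force on the tool from outside, world axes, zero at the start; "torque": the same for the moment, N m; "opening": opening from 0.0 (shut) to 1.0 (fully open); "grasp_force": force on a finger pad.
Only numpy, scipy, OpenCV 4.12 (cv2) and the standard library are available. Lean on these libraries where they do the work, as an engineer would, in place of code of your own. Each camera call takes 0.05 s, during which the arm holds its last target. There are 200 camera calls.

## Task

Pick up the knurled collar and set it, closed top up, on the neck of the filter cell that is screwed to the bench, then turn it by feel until its hidden keyways drop over the neck's pins. Push it down against the spring until it sits fully home on the cell's shoulder, and finish while still holding it in the gripper, pushed home: it springs up if you let go. Leave the other things on the bench where they are.

Things in the scene. Friction and masses are not known exactly. Their poses are not given: they have to be found in the camera images.
- collar: Loose knurled steel collar like a deep round cap, 56 mm outside diameter, 40 mm high, 0.2 kg, standing on the bench open side down. Origin: centre of its underside (the open rim), z up. Grip it across the diameter at any yaw, TCP about 30 mm above the underside.
- collar_bore (a point): Centre of the collar's closed bore end, 34 mm above its underside. The bore is 40 mm wide and has four straight keyways about 8 mm wide, 90 degrees apart, along its whole depth from the open rim. They cannot be seen from outside and their angle is not given.
- cell: Filter cell fixed to the bench: aluminium base plate 90 x 90 x 12 mm, round body 52 mm wide with a flat shoulder 60 mm above the bench, two small hose barbs along its y axis (reaching 49 mm out, 36 mm up), and a steel neck 37 mm wide rising 30 mm above the shoulder, its top 8 mm tapered to 28 mm. Origin: centre of the base's underside, z up along the neck.
- cell_seat (a point): Centre of the cell's shoulder, on the neck's axis, 60 mm above the bench: the collar's origin is here when it is fully home.
- cell_pins (a point): On the neck's axis, level with the tops of its pins, 14 mm above the shoulder. Four horizontal 4 mm pins, 90 degrees apart, reach 22.5 mm from the axis; their angle varies, whatever the cell's yaw. A collar out of line rests on them, 14 mm short of home. A turn of at most 90 degrees, either way, lets the keyways (5 degrees of play each side) drop over them.
- seal_button (a joint): Black sprung button on top of the neck, 18 mm wide, top 40 mm above the shoulder; value = how far it is pressed down (m), 0 free, about 0.006 with the collar home. The collar meets it 6 mm short of home, and the spring pushes with about 9 N at home, so a collar let go (weight 2 N) rises to about 5 mm short of home.
- petri_dish: Bystander, to be left alone (it may not be shifted by 30 mm or more): flat round clear dish, 60 mm wide, 14 mm high. Origin: centre of its underside.
- spatula: Bystander, to be left alone (it may not be shifted by 30 mm or more): thin laboratory spatula, 152 mm long, 8 mm high. Origin: centre of its underside.
- stopper: Bystander, to be left alone (it may not be shifted by 30 mm or more): brown tapered rubber stopper, 31 mm wide, 28 mm high. Origin: centre of its underside.
- tape_roll: Bystander, to be left alone (it may not be shifted by 30 mm or more): roll of adhesive tape lying flat, 86 mm wide, 19 mm high. Origin: centre of its underside.
- tweezers: Bystander, to be left alone (it may not be shifted by 30 mm or more): tweezers lying flat, 103 mm long, 9 mm high. Origin: centre of its underside.
- septa_box: Bystander, to be left alone (it may not be shifted by 30 mm or more): small cardboard box, 65 x 74 x 28 mm. Origin: centre of its underside.
Things that resemble listed ones, but are neither listed nor needed, are in the scene too. What is shaped like the collar but turquoise or yellow is not meant.

How it is judged:
By the outcome, as a careful person would: the job done as asked, in the order asked, and still so for the second after the job is handed in, while the arm keeps its last pose, push and grip.
It also fails if it takes over 45 s, if anything falls off the work surface, if the arm or the gripper's body presses on something with over 40 N, if the wrist force passes 120 N, or if a joint passes its speed limit or range.

## Working session

There is one attempt and no reset: what is moved stays moved. The work goes in short steps, Python scripts to look and compute and a shell command to move; the robot and the scene stay as the last step left them, time stands still between calls to the robot, and variables do not carry over. Pictures are saved under pics/ and viewed, at most 10 in all, crops included, and the job is handed in when it is done.

```bash
ls; mkdir -p pics; python3 - <<'E'
from rig import sensors, viewer
import cv2,numpy as np
s=sensors.read_state();print(s)
for n in("scene","side"):
    im=viewer.get_image(n);cv2.imwrite(f"pics/{n}0.png",im[:,:,::-1]);c=viewer.calibration(n);print(n,c)
print(viewer.calibration("wrist"))
E
```

```text
pics
{'t': 0.0, 'joint_positions': array([ 1.30603419,  0.46842356, -0.01161701,  1.60364142,  0.00600876,
        1.07138422, -0.05630262]), 'dq': array([ 0.00110655,  0.00028169, -0.00079115,  0.00059067, -0.00078936,
        0.00023855, -0.00151265]), 'joint_torque': array([-1.18190434e-03, -5.32380474e+01,  2.11934937e-02, -2.51304388e+01,
        1.14236758e-02,  7.75292603e-03, -2.65746559e-05]), 'position': array([ 0.14279103, -0.63357673,  0.24900084]), 'tool_rot': array([-8.96148326e-04,  9.93861323e-01,  1.10629297e-01, -1.63817769e-04]), 'wrist_force': array([ 0.60384214, -0.13752893,  0.39234034]), 'torque': array([ 0.02196669, -0.01285847, -0.04449676]), 'grasp_force': 0.0, 'opening': 0.9969635043359641}
scene {'fx': 466.268993056973, 'fy': 466.268993056973, 'cx': 329.52606300743815, 'cy': 205.4185943289175, 'world_from_camera': array([[ 0.47305481, -0.46746839,  0.74678809, -0.28918097],
       [-0.88071366, -0.22808783,  0.41511371, -0.73656692],
       [-0.02371927, -0.85407801, -0.51960384,  0.6011558 ],
       [ 0.        ,  0.        ,  0.        ,  1.        ]])}
side {'fx': 448.97279460037106, 'fy': 448.97279460037106, 'cx': 318.74146012237736, 'cy': 190.0745644408127, 'world_from_camera': array([[-0.86267711, -0.23631043,  0.44715274,  0.09013532],
       [-0.50550456,  0.4307044 , -0.74763551,  0.34088554],
       [-0.01591659, -0.8710058 , -0.49101483,  0.51166622],
       [ 0.        ,  0.        ,  0.        ,  1.        ]])}
{'fx': 317.4896518427868, 'fy': 317.4896518427868, 'cx': 318.48879954397, 'cy': 199.48237958584923, 'world_from_camera': array([[ 0.21925349, -0.92927523, -0.29728009,  0.21935515],
       [-0.97566588, -0.20945267, -0.0648512 , -0.61657637],
       [-0.0020015 ,  0.30426489, -0.95258536,  0.37405847],
       [ 0.        ,  0.        ,  0.        ,  1.        ]])}
```

View pics/scene0.png

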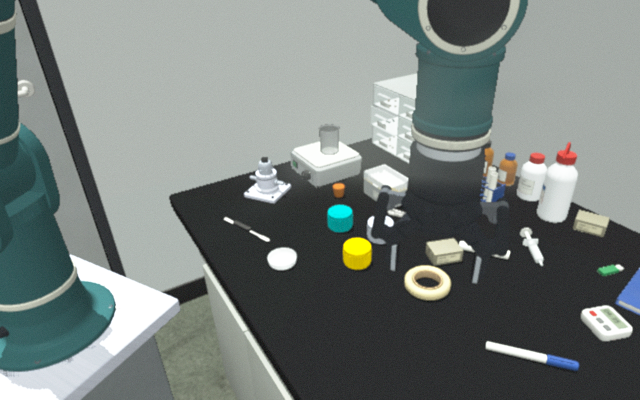

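View pics/side0.png

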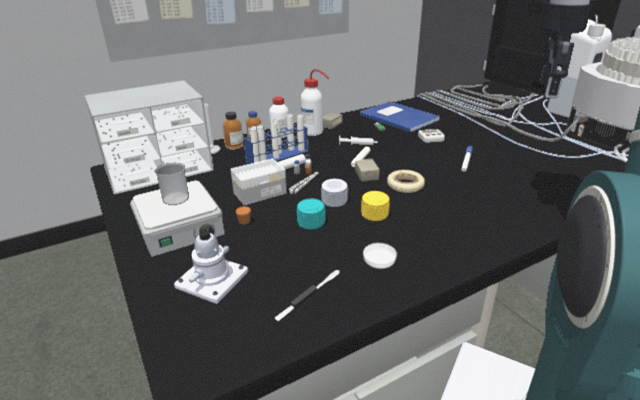

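The side view shows three collar-like pieces: turquoise at (311,213), yellow at (375,205) and knurled grey/steel at (334,192). The gripper hides the grey one in the scene view near (380,228). The glass on the balance at (172,183) is not a candidate. I choose the grey one. The cell is at side (210,270) and scene (266,180), with its black button at about side (206,231) and scene (264,160).

```bash
cat > h.py <<'E'
import numpy as np,cv2
def ray(c,p):
    T=np.array(c["world_from_camera"]);d=T[:3,:3]@[(p[0]-c["cx"])/c["fx"],(p[1]-c["cy"])/c["fy"],1];return T[:3,3],d/np.linalg.norm(d)
def onz(c,p,z):
    o,d=ray(c,p);return o+d*(z-o[2])/d[2]
def tri(L):
    A=0;b=0;R=[ray(c,p) for c,p in L]
    for o,d in R: M=np.eye(3)-np.outer(d,d);A=A+M;b=b+M@o
    x=np.linalg.solve(A,b);return x,[np.linalg.norm(np.cross(x-o,d)) for o,d in R]
def proj(c,x):
    T=np.array(c["world_from_camera"]);q=T[:3,:3].T@(np.array(x)-T[:3,3]);return q[0]/q[2]*c["fx"]+c["cx"],q[1]/q[2]*c["fy"]+c["cy"]
E
python3 - <<'E'
from h import *
from rig import viewer
s=viewer.calibration("side");c=viewer.calibration("scene");w=viewer.calibration("wrist")
print("collar",onz(s,(335,186),.04))
p,e=tri([(s,(206,231)),(c,(264,160))]);print("button",p,e)
print("turq",onz(s,(311,207),.04),"yellow",onz(s,(375,199),.04))
print(proj(w,onz(s,(335,186),.04)),proj(w,p))
a=viewer.get_image("wrist")
b=viewer.get_image("side")[165:315,160:400];b=cv2.resize(b,None,fx=2.66,fy=2.66,interpolation=cv2.INTER_CUBIC)
cv2.imwrite("pics/w0.png",a[:,:,::-1]);cv2.imwrite("pics/sc.png",b[:,:,::-1])
E
```

```text
collar [ 0.49780337 -0.4098325   0.04      ]
button [ 0.55755804 -0.08283993  0.09757098] [np.float64(0.00141318350318576), np.float64(0.0014131835031856305)]
turq [ 0.4983303  -0.31014727  0.04      ] yellow [ 0.39916413 -0.40074499  0.04      ]
(np.float64(118.31039688700233), np.float64(-377.7733334922468)) (np.float64(-785.9421273405184), np.float64(-1063.809492883602))
```

View pics/w0.png

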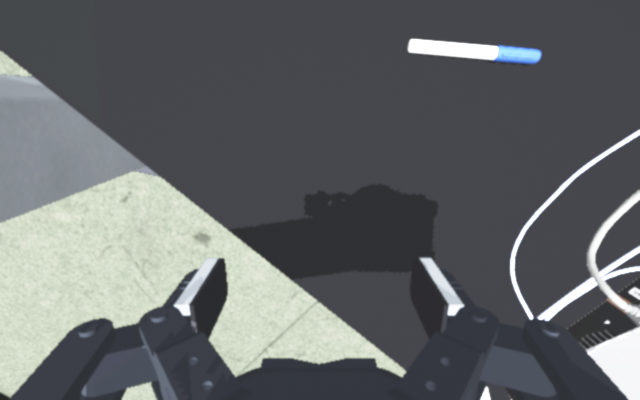

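View pics/sc.png

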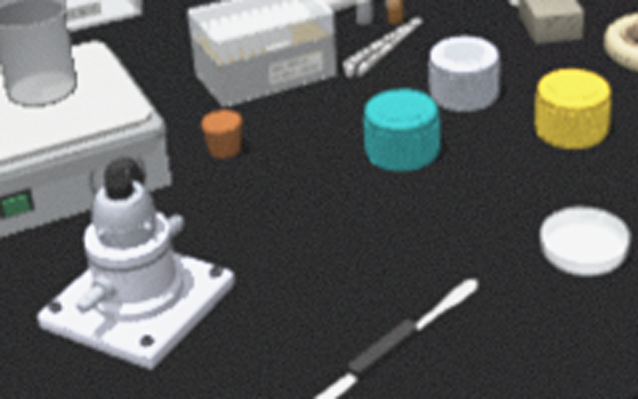

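The crop confirms the grey knurled collar, closed side up, with the turquoise one in front of it and the yellow one to its right. The wrist view shows only the bench edge and a pen, so I will move near the collar and look with the wrist camera.

```bash
python3 -m handwheel '{"twist":[[0,0,0],[0,0,0],[0,0,0],[0,0,0],[0,0,0],[0,0,0],[0,0,0],[0,0,0],[0,0,0],[0,0,0],[0,0,0],[0,0,0],[0,0,0],[0,0,0],[0,0,0],[0,0,0],[0,0,0],[0,0,0],[0,0,0]],"linear":[[1,-0.4,0],[1,-0.4,0],[1,-0.4,0],[1,-0.4,0],[1,-0.4,0],[1,-0.4,0],[1,-0.4,0],[1,-0.4,0],[1,-0.4,0],[1,-0.4,0],[1,-0.4,0],[1,-0.4,0],[1,-0.4,0],[1,-0.4,0],[1,-0.4,0],[1,-0.4,0],[1,-0.4,0],[1,-0.4,0],[0,0,0]],"fingers":[1,1,1,1,1,1,1,1,1,1,1,1,1,1,1,1,1,1,1]}'
python3 - <<'E'
from h import *
from rig import viewer,sensors
s=sensors.read_state();print(s["position"],s["tool_rot"],s["joint_positions"])
w=viewer.calibration("wrist");np.save("w1.npy",w,allow_pickle=True)
a=viewer.get_image("wrist");cv2.imwrite("pics/w1.png",a[:,:,::-1]);print(proj(w,(.498,-.41,.04)))
E
```

```text
t: 2.1
position: [0.4654, -0.4114, 0.2498]
tool_rot: [-0.001, 0.994, 0.113, 0.001]
wrist_force: [-0.6, 0.6, 0.1]
opening: 1.0
grasp_force: 0.0
[ 0.46540996 -0.41144769  0.24975393] [-7.61514839e-04  9.93559755e-01  1.13304233e-01  7.63690405e-04] [ 0.77364083  0.42641375 -0.13578981  1.67061173  0.06214879  1.04882416
 -0.72483351]
(np.float64(324.5552773922185), np.float64(144.81718767124062))
```

View pics/w1.png

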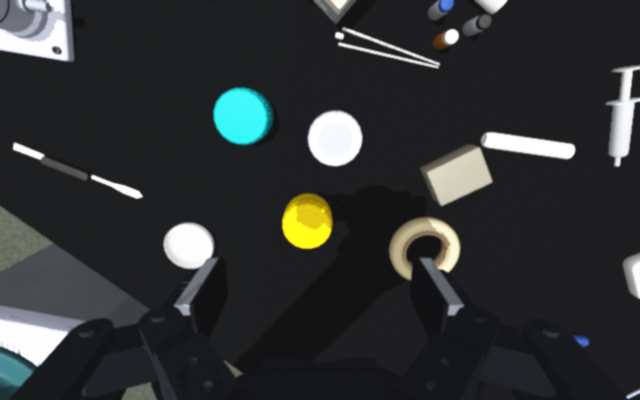

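The wrist view shows the collar at (335,137), clear of the turquoise one (243,115) and the yellow one (307,221). I will turn the grip line about 30° so the fingers pass between the neighbours, descend a little, and measure from both wrist views.

```bash
python3 -m handwheel '{"twist":[[0,0,-0.95],[0,0,-0.95],[0,0,-0.95],[0,0,-0.95],[0,0,-0.95],[0,0,-0.95],[0,0,-0.95],[0,0,0]],"linear":[[0,0,0.4],[0,0,0.4],[0,0,0.4],[0,0,0.4],[0,0,0.4],[0,0,0.4],[0,0,0.4],[0,0,0]],"fingers":[1,1,1,1,1,1,1,1]}'
cat >> h.py <<'E'
from scipy.optimize import least_squares
def blob(im,p,thr=110,smax=60):
    hsv=cv2.cvtColor(im,cv2.COLOR_RGB2HSV);m=((hsv[:,:,2]>thr)&(hsv[:,:,1]<smax)).astype(np.uint8)
    n,l,st,ce=cv2.connectedComponentsWithStats(m);k=l[int(round(p[1])),int(round(p[0]))];return (*ce[k],st[k,4],st[k])
def sil(c,x,y,z0,z1,r):
    t=np.linspace(0,2*np.pi,73);P=np.array([proj(c,(x+r*np.cos(a),y+r*np.sin(a),z)) for z in(z0,z1) for a in t],np.float32)
    h=cv2.convexHull(P);M=cv2.moments(h);return M["m10"]/M["m00"],M["m01"]/M["m00"],M["m00"]
E
python3 - <<'E'
from h import *
from rig import viewer,sensors
s=sensors.read_state();print(s["position"],s["tool_rot"],s["joint_positions"])
w2=viewer.calibration("wrist");w1=np.load("w1.npy",allow_pickle=True).item()
a2=viewer.get_image("wrist");a1=cv2.imread("pics/w1.png")[:,:,::-1].copy()
cv2.imwrite("pics/w2.png",a2[:,:,::-1])
V=[]
for c,a in((w1,a1),(w2,a2)):
    g=proj(c,(.490,-.405,.04));
    b=blob(a,(335,137) if c is w1 else g);print(g,b[:3],b[3]);V.append((c,b))
def f(q):
    r=[]
    for c,b in V:
        s=sil(c,q[0],q[1],0,q[2],.028);r+=[s[0]-b[0],s[1]-b[1],10*(np.sqrt(s[2]/b[2])-1)]
    return r
q=least_squares(f,[.49,-.405,.04],x_scale=.01);print(q.x,q.fun)
print(tri([(c,b[:2]) for c,b in V]))
sc=viewer.calibration("side");print("side px of top centre",proj(sc,(q.x[0],q.x[1],.04)))
E
```

```text
t: 2.95
position: [0.4604, -0.4152, 0.1926]
tool_rot: [-0.001, 0.93, 0.367, -0.001]
wrist_force: [0.5, -0.6, -0.6]
opening: 1.002
grasp_force: 0.0
[ 0.46042013 -0.41523553  0.19263025] [-0.0010381   0.93015974  0.36715229 -0.00098669] [ 0.85701915  0.49625846 -0.23715276  1.71533658  0.13878516  0.94918976
 -0.25279394]
(np.float64(318.20071749011674), np.float64(151.17105034316364)) (np.float64(334.6270909832721), np.float64(137.8861689106487), np.int32(2451)) [ 307  110   56   57 2451]
(np.float64(333.2627412268213), np.float64(157.30275159865238)) (np.float64(356.692532942899), np.float64(152.90571010248902), np.int32(3415)) [ 324  120   66   67 3415]
[ 0.50616109 -0.41895535  0.04246151] [-0.00657047  0.24959821 -0.16351719  0.12506995 -0.21394057  0.04252186]
(array([ 0.50638525, -0.41927504,  0.03021438]), [np.float64(3.8583071850214295e-05), np.float64(3.858307185039954e-05)])
side px of top centre (np.float64(333.64234421985014), np.float64(183.35434616827823))
```

```bash
python3 -m handwheel '{"twist":[[0,0,0],[0,0,0],[0,0,0],[0,0,0],[0,0,0]],"linear":[[0.5,0.57,0.5],[0.5,0.57,0.5],[0.5,0.57,0.5],[0,0,0],[0,0,0]],"fingers":[1,1,1,1,1]}'
cat > m.py <<'E'
from h import *
from rig import viewer,sensors
from scipy.spatial.transform import Rotation as R
s=sensors.read_state();p=s["position"];T=R.from_quat(s["tool_rot"],scalar_first=True)
w=viewer.calibration("wrist");a=viewer.get_image("wrist");cv2.imwrite("pics/w3.png",a[:,:,::-1])
g=proj(w,(.506,-.419,.04));b=blob(a,g);print(g,b)
def f(q):
    s=sil(w,q[0],q[1],0,.04,.028);return [s[0]-b[0],s[1]-b[1],10*(np.sqrt(s[2]/b[2])-1)]
q=least_squares(f,[.506,-.419],x_scale=.01);print(q.x,q.fun)
print(p,"tool delta",T.inv().apply([q.x[0]-p[0],q.x[1]-p[1],.03-p[2]]))
E
python3 m.py
```

```text
t: 3.5
position: [0.5072, -0.4192, 0.1642]
tool_rot: [-0.0, 0.93, 0.367, -0.0]
wrist_force: [1.3, 0.2, -0.0]
opening: 0.998
grasp_force: 0.0
(np.float64(317.22367662617256), np.float64(198.93169114961967)) (np.float64(317.31049752539724), np.float64(194.88226100547018), np.int32(3839), array([ 283,  159,   69,   71, 3839], dtype=int32))
[ 0.50551945 -0.41948782] [-4.10255397e-05  2.55026611e-04  9.69211743e-02]
[ 0.50720396 -0.41919133  0.16416408] tool delta [-0.00134532 -0.00089143  0.13416528]
```

```bash
python3 -m handwheel '{"twist":[[0,0,0],[0,0,0],[0,0,0],[0,0,0],[0,0,0],[0,0,0],[0,0,0],[0,0,0],[0,0,0],[0,0,0],[0,0,0],[0,0,0],[0,0,0],[0,0,0]],"linear":[[-0.07,-0.05,0.9],[0,0,0.9],[0,0,0.9],[0,0,0.9],[0,0,0.9],[0,0,0.9],[0,0,0.9],[0,0,0.4],[0,0,0],[0,0,0],[0,0,0],[0,0,0],[0,0,0],[0,0,0]],"fingers":[1,1,1,1,1,1,1,1,1,-1,-1,-1,-1,-1]}'
```

```text
t: 4.95
position: [0.5069, -0.4197, 0.0315]
tool_rot: [0.001, 0.93, 0.368, 0.001]
wrist_force: [-0.9, 0.5, 6.9]
opening: 0.643
grasp_force: 63.9
```

```bash
python3 -m handwheel '{"twist":[[0,0,0],[0,0,0],[0,0,0],[0,0,0],[0,0,0],[0,0,0],[0,0,0],[0,0,0],[0,0,0],[0,0,0],[0,0,0],[0,0,0],[0,0,0],[0,0,0],[0,0,0],[0,0,0],[0,0,0],[0,0,0],[0,0,0],[0,0,0]],"linear":[[0,0,-0.5],[0,0,-1],[0,0,-1],[0,0,-1],[0.5,-0.6,-1],[0.8,-0.9,-1],[0.8,-0.9,-1],[0.8,-0.9,-1],[0.8,-0.9,-1],[0.8,-0.9,0],[0.8,-0.9,0],[0.8,-0.9,0],[0.8,-0.9,0],[0.8,-0.9,0],[0.8,-0.9,0],[0.8,-0.9,0],[0.3,-0.4,0],[0,0,0],[0,0,0],[0,0,0]],"fingers":[-1,-1,-1,-1,-1,-1,-1,-1,-1,-1,-1,-1,-1,-1,-1,-1,-1,-1,-1,-1]}'
python3 - <<'E'
from h import *
from rig import viewer,sensors
s=sensors.read_state();print(s["position"],s["tool_rot"],s["joint_positions"])
w=viewer.calibration("wrist");np.save("w4.npy",w,allow_pickle=True);a=viewer.get_image("wrist");cv2.imwrite("pics/w4.png",a[:,:,::-1])
for z in(0,.06,.1):print(z,proj(w,(.5576,-.083,z)))
sc=viewer.calibration("scene");si=viewer.calibration("side")
print("glass",tri([(sc,(329,128)),(si,(172,168))]))
E
```

```text
t: 6.95
position: [0.4968, -0.1303, 0.2]
tool_rot: [0.0, 0.93, 0.367, -0.0]
wrist_force: [-0.9, -0.0, -1.9]
opening: 0.638
grasp_force: 63.9
[ 0.49678142 -0.13031203  0.19997533] [ 3.23698056e-04  9.30216296e-01  3.67011607e-01 -1.32136179e-04] [ 0.47322733  0.32865101 -0.33557026  1.96261265  0.14015962  0.87222375
 -0.75528958]
0 (np.float64(325.3381108267656), np.float64(99.75259410840481))
0.06 (np.float64(326.9089671759514), np.float64(100.15009878836958))
0.1 (np.float64(328.4208237703865), np.float64(100.53267359989515))
glass (array([ 0.72585168, -0.17660726,  0.13366793]), [np.float64(0.0018898813854552087), np.float64(0.0018898813854552217)])
```

View pics/w4.png

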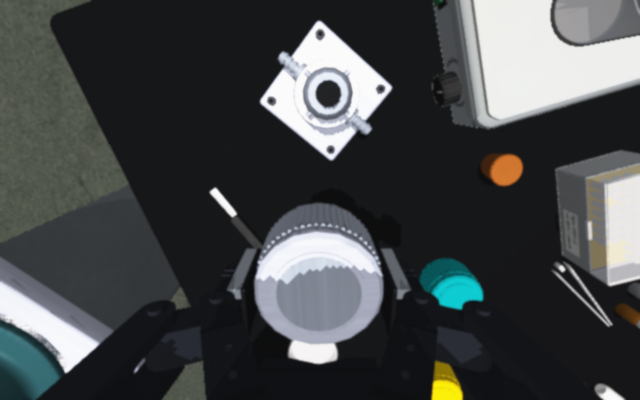

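The wrist view shows the collar held between the pads (outline top at row 204, sides at columns 255 and 384). The cell is ahead with its button at (328,93) and base corners at (320,21), (392,88), (331,159) and (261,100).

```bash
cat > c.py <<'E'
from h import *
from rig import viewer,sensors
from scipy.spatial.transform import Rotation as R
s=sensors.read_state();p=s["position"];T=R.from_quat(s["tool_rot"],scalar_first=True)
w=np.load("w4.npy",allow_pickle=True).item();a=cv2.imread("pics/w4.png")[:,:,::-1].copy()
g=cv2.cvtColor(a,cv2.COLOR_RGB2GRAY);m=(g<70).astype(np.uint8);n,l,st,ce=cv2.connectedComponentsWithStats(m);k=l[93,328]
print("button",ce[k],st[k],onz(w,ce[k],.1))
C=np.array([onz(w,q,.012) for q in((320,21),(392,88),(331,159),(261,100))]);print("base",C.mean(0),"sides",np.linalg.norm(C-np.roll(C,1,0),axis=1))
sc=viewer.calibration("scene");si=viewer.calibration("side")
print("tri",tri([(w,ce[k]),(si,(206,229)),(sc,(264,159))]))
t=np.linspace(0,2*np.pi,361)
for off in(-.003,0,.003):
  for z in(.01,-.03):
    P=np.array([proj(w,p+T.apply([off+.028*np.cos(u),.028*np.sin(u),-z])) for u in t]);print(off,z,"umin,umax,vmin,vmax",P.min(0)[0],P.max(0)[0],P.min(0)[1],P.max(0)[1])
E
python3 c.py
```

```text
button [327.96595745  93.25744681] [317  81  23  26 470] [ 0.56077242 -0.07956067  0.1       ]
base [ 0.56150918 -0.07980505  0.012     ] sides [0.08624617 0.0870209  0.08699531 0.08691482]
tri (array([ 0.55923653, -0.08181747,  0.10015315]), [np.float64(0.002728757048063578), np.float64(0.002879270869135332), np.float64(0.0020391229683924313)])
-0.003 0.01 umin,umax,vmin,vmax 251.6096406852614 384.3176467160174 239.25606615408464 353.153810314192
-0.003 -0.03 umin,umax,vmin,vmax 266.44062831812624 369.7270753520146 206.429441654156 299.4218550253819
0 0.01 umin,umax,vmin,vmax 251.14497412854607 384.76520775431766 232.27717698240232 347.7455412472581
0 -0.03 umin,umax,vmin,vmax 266.15904898522047 369.9966439700284 200.8990067659577 294.8863658243028
0.003 0.01 umin,umax,vmin,vmax 250.67387550959376 385.2189647401301 225.19550173062242 342.2672445969373
0.003 -0.03 umin,umax,vmin,vmax 265.87444857679975 370.2691050411205 195.30627725040824 290.3046489598406
```

```bash
python3 -m handwheel '{"twist":[[0,0,0],[0,0,0],[0,0,0],[0,0,0],[0,0,0],[0,0,0],[0,0,0],[0,0,0],[0,0,0],[0,0,0],[0,0,0]],"linear":[[0.8,0.07,0],[0.8,0.07,0],[0.8,0.07,0],[0.8,0.07,0],[0.85,0.07,0],[0,0,0],[0,0,0.8],[0,0,0.8],[0,0,0.8],[0,0,0.8],[0,0,0]],"fingers":[-1,-1,-1,-1,-1,-1,-1,-1,-1,-1,-1]}'
python3 - <<'E'
from h import *
from rig import viewer
for n in("scene","side"):
    im=viewer.get_image(n);c=viewer.calibration(n);u,v=map(int,proj(c,(.561,-.08,.1)))
    b=cv2.resize(im[max(v-50,0):v+50,max(u-60,0):u+60],None,fx=3.3,fy=3.3,interpolation=cv2.INTER_CUBIC);cv2.imwrite(f"pics/{n}5.png",b[:,:,::-1])
a,b=cv2.imread("pics/scene5.png"),cv2.imread("pics/side5.png");h=min(a.shape[0],b.shape[0]);cv2.imwrite("pics/both5.png",np.hstack([a[:h],b[:h]])[:,:800])
E
```

```text
t: 8.1
position: [0.559, -0.0785, 0.1338]
tool_rot: [-0.001, 0.93, 0.368, -0.002]
wrist_force: [-0.9, -0.3, -2.1]
opening: 0.637
grasp_force: 63.8
```

View pics/both5.png

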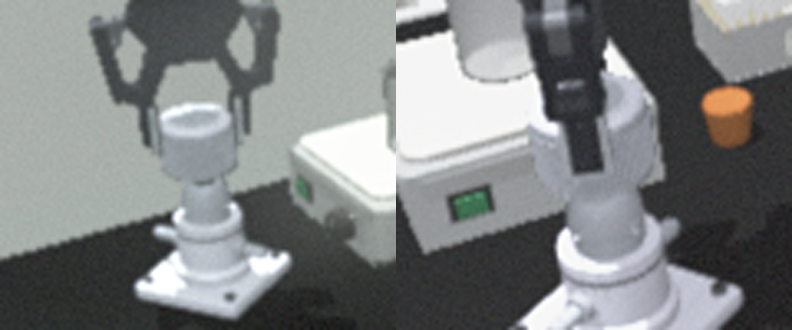

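Both views show the collar just above the neck, roughly in line, maybe 2 px off. I will quantify the offset from the edges.

```bash
python3 - <<'E'
from h import *
from rig import viewer
for n in("scene","side"):
    c=viewer.calibration(n);im=viewer.get_image(n);g=cv2.cvtColor(im,cv2.COLOR_RGB2GRAY).astype(int)
    for z in(.128,.12,.112,.088,.084,.08,.076,.05):
        u,v=proj(c,(.559,-.0785,z));r=int(round(v));u0=int(round(u))
        print(n,z,round(u,1),r,u0-24,*g[r,u0-24:u0+25])
E
```

```text
scene 0.128 261.9 148 238 174 173 174 173 173 174 173 167 118 78 72 118 141 124 136 148 151 154 162 157 158 161 156 160 159 157 158 156 151 152 151 147 151 152 155 146 119 122 145 169 173 175 175 175 178 174 174 172 174
scene 0.12 262.2 151 238 174 173 172 173 172 172 173 172 171 167 156 140 145 136 130 149 155 156 152 148 150 150 149 149 150 152 148 150 149 147 149 151 151 150 150 151 154 170 175 175 173 173 174 171 176 173 172 173 176
scene 0.112 262.6 154 239 170 175 176 170 172 175 170 177 170 172 173 177 171 158 160 155 155 151 153 153 144 149 147 147 143 146 146 145 149 149 150 147 146 150 151 154 165 172 174 173 171 175 172 176 171 175 174 172 171
scene 0.088 263.5 162 239 172 171 173 171 171 173 174 173 172 174 173 168 172 174 174 173 173 171 175 172 169 167 133 108 91 89 96 111 126 158 163 143 136 160 175 173 173 173 172 172 173 172 161 160 159 152 113 100 93
scene 0.084 263.6 164 240 175 169 169 174 173 172 169 172 173 174 173 176 171 174 173 174 174 167 158 160 168 173 178 179 184 186 178 171 166 157 149 143 155 170 161 159 156 147 112 98 95 75 67 69 69 74 71 71 68
scene 0
[... 1555 characters left out ...]
124 133 160 168 165 164 154 146 146 141 124 84 55 46 47 52 51 53 54 48 49 52 49 43
side 0.08 205.4 242 181 153 150 152 153 155 154 153 154 151 157 155 157 150 116 132 146 155 161 165 170 171 169 169 171 168 174 172 172 167 159 159 157 148 147 138 128 108 68 52 45 51 52 52 54 48 52 50 53 45
side 0.076 205.7 244 182 154 158 153 153 153 151 151 128 128 123 86 67 93 129 146 151 158 163 167 166 172 172 175 172 169 168 163 161 160 156 155 147 144 135 131 133 122 91 65 47 48 47 48 50 49 53 47 52 49
side 0.05 207.9 256 184 52 52 51 54 50 46 47 117 255 250 247 247 249 235 184 153 147 146 147 152 153 156 156 153 151 149 148 145 144 153 167 179 194 201 200 197 181 162 155 115 77 51 46 47 44 37 36 36 34
```

```bash
python3 -m handwheel '{"twist":[[0,0,0],[0,0,0],[0,0,0],[0,0,0],[0,0,0]],"linear":[[-0.12,0.06,0.2],[0,0,0.2],[0,0,0.2],[0,0,0.2],[0,0,0]],"fingers":[-1,-1,-1,-1,-1]}'; python3 -m handwheel '{"twist":[[0,0,0],[0,0,0],[0,0,0]],"linear":[[0,0,0.15],[0,0,0.15],[0,0,0]],"fingers":[-1,-1,-1]}'
```

```text
t: 8.8
position: [0.5593, -0.0809, 0.1192]
tool_rot: [-0.0, 0.93, 0.368, -0.001]
wrist_force: [-1.1, -0.4, -2.6]
opening: 0.636
grasp_force: 63.9
t: 9.1
position: [0.5598, -0.0807, 0.1136]
tool_rot: [-0.0, 0.93, 0.368, 0.0]
wrist_force: [0.3, -0.3, -1.8]
opening: 0.641
grasp_force: 63.9
```

```bash
python3 -m handwheel '{"twist":[[0,0,0],[0,0,0],[0,0,0]],"linear":[[0,0,0.12],[0,0,0.12],[0,0,0]],"fingers":[-1,-1,-1]}'; python3 -m handwheel '{"twist":[[0,0,0],[0,0,0],[0,0,0]],"linear":[[0,0,0.1],[0,0,0.1],[0,0,0]],"fingers":[-1,-1,-1]}'
```

```text
t: 9.4
position: [0.56, -0.0805, 0.1089]
tool_rot: [-0.0, 0.93, 0.368, 0.0]
wrist_force: [0.9, 2.7, -2.0]
opening: 0.642
grasp_force: 63.9
t: 9.7
position: [0.5601, -0.0805, 0.1053]
tool_rot: [-0.0, 0.93, 0.368, 0.0]
wrist_force: [1.0, 2.9, -0.3]
opening: 0.641
grasp_force: 64.1
```

```bash
python3 -m handwheel '{"twist":[[0,0,0],[0,0,0]],"linear":[[0,0,0.08],[0,0,0]],"fingers":[-1,-1]}'; python3 -m handwheel '{"twist":[[0,0,0],[0,0,0]],"linear":[[0,0,0.08],[0,0,0]],"fingers":[-1,-1]}'
```

```text
t: 9.9
position: [0.5602, -0.0806, 0.105]
tool_rot: [0.0, 0.93, 0.368, 0.0]
wrist_force: [-2.6, 2.5, 9.6]
opening: 0.638
grasp_force: 65.0
t: 10.1
position: [0.5603, -0.0806, 0.1047]
tool_rot: [0.001, 0.93, 0.368, 0.0]
wrist_force: [-6.3, 2.4, 20.1]
opening: 0.637
grasp_force: 66.0
```

The collar rests on the pins at TCP z ≈ 0.105 as expected (underside ≈ 74 mm). Now I ease the push slightly and turn by feel.

```bash
for i in 1; do python3 -m handwheel '{"twist":[[0,0,-0.6],[0,0,-0.6],[0,0,-0.6],[0,0,0]],"linear":[[0,0,-0.03],[0,0,0],[0,0,0],[0,0,0]],"fingers":[-1,-1,-1,-1]}'; done; python3 -m handwheel '{"twist":[[0,0,-0.6],[0,0,-0.6],[0,0,-0.6],[0,0,0]],"linear":[[0,0,0],[0,0,0],[0,0,0],[0,0,0]],"fingers":[-1,-1,-1,-1]}'; python3 -c "
from rig import sensors;s=sensors.read_state();print(s['joint_positions'][6],s['torque'])"
```

```text
t: 10.5
position: [0.5619, -0.0803, 0.1049]
tool_rot: [0.001, 0.901, 0.435, 0.002]
wrist_force: [-0.6, 3.0, 11.7]
opening: 0.641
grasp_force: 65.2
t: 10.9
position: [0.5618, -0.0801, 0.1049]
tool_rot: [0.001, 0.867, 0.498, 0.002]
wrist_force: [-0.2, 4.4, 12.2]
opening: 0.643
grasp_force: 65.2
-0.6919409767821887 [0.74879199 0.21747122 0.0840145 ]
```

```bash
python3 -m handwheel '{"twist":[[0,0,-0.6],[0,0,-0.6],[0,0,-0.6],[0,0,0]],"linear":[[0,0,0],[0,0,0],[0,0,0],[0,0,0]],"fingers":[-1,-1,-1,-1]}'; python3 -m handwheel '{"twist":[[0,0,-0.6],[0,0,-0.6],[0,0,-0.6],[0,0,0]],"linear":[[0,0,0],[0,0,0],[0,0,0],[0,0,0]],"fingers":[-1,-1,-1,-1]}'; python3 -c "
from rig import sensors;s=sensors.read_state();print(s['joint_positions'][6],s['torque'])"
```

```text
t: 11.3
position: [0.5618, -0.08, 0.1049]
tool_rot: [0.001, 0.829, 0.559, 0.002]
wrist_force: [0.2, 3.6, 13.0]
opening: 0.643
grasp_force: 65.2
t: 11.7
position: [0.5613, -0.0803, 0.104]
tool_rot: [0.001, 0.786, 0.618, 0.001]
wrist_force: [-0.3, 3.3, 8.7]
opening: 0.639
grasp_force: 64.7
-0.4501069524834414 [ 0.79119566 -0.01528199  0.18178843]
```

Height and push force both dropped, so the keyways are probably starting over the pins. I will push gently.

```bash
python3 -m handwheel '{"twist":[[0,0,0],[0,0,0]],"linear":[[0,0,0.1],[0,0,0]],"fingers":[-1,-1]}'; python3 -m handwheel '{"twist":[[0,0,-0.3],[0,0,0]],"linear":[[0,0,0],[0,0,0]],"fingers":[-1,-1]}'; python3 -c "
from rig import sensors;s=sensors.read_state();print(s['joint_positions'][6],s['torque'])"
```

```text
t: 11.9
position: [0.5612, -0.0809, 0.1026]
tool_rot: [0.001, 0.787, 0.617, 0.001]
wrist_force: [-0.7, 1.1, 11.4]
opening: 0.641
grasp_force: 65.0
t: 12.1
position: [0.5614, -0.0808, 0.1025]
tool_rot: [0.001, 0.779, 0.627, 0.001]
wrist_force: [0.0, 1.5, 11.5]
opening: 0.638
grasp_force: 65.0
-0.4319213305763167 [0.67630974 0.15480049 0.2221216 ]
```

```bash
python3 -m handwheel '{"twist":[[0,0,0],[0,0,0],[0,0,0]],"linear":[[0,0,0.1],[0,0,0.1],[0,0,0]],"fingers":[-1,-1,-1]}'; python3 -c "
from rig import sensors;s=sensors.read_state();print(s['joint_positions'][6],s['torque'])"
```

```text
t: 12.4
position: [0.561, -0.0811, 0.099]
tool_rot: [0.002, 0.779, 0.627, 0.001]
wrist_force: [-2.3, 1.0, 11.9]
opening: 0.642
grasp_force: 64.9
-0.4349243205975783 [0.45989487 0.4556133  0.44685887]
```

```bash
python3 -m handwheel '{"twist":[[0,0,-0.4],[0,0,0],[0,0,0],[0,0,0]],"linear":[[0,0,0],[0,0,0.1],[0,0,0.1],[0,0,0]],"fingers":[-1,-1,-1,-1]}'; python3 -c "
from rig import sensors;s=sensors.read_state();print(s['joint_positions'][6],s['torque'])"
```

```text
t: 12.8
position: [0.5605, -0.0801, 0.0933]
tool_rot: [0.0, 0.769, 0.639, 0.001]
wrist_force: [1.2, 3.7, 2.7]
opening: 0.64
grasp_force: 64.2
-0.4119558936770004 [ 0.89136789 -0.17166411  0.1870266 ]
```

```bash
python3 -m handwheel '{"twist":[[0,0,0],[0,0,0],[0,0,0]],"linear":[[0,0,0.1],[0,0,0.1],[0,0,0]],"fingers":[-1,-1,-1]}';python3 -m handwheel '{"twist":[[0,0,0],[0,0,0],[0,0,0]],"linear":[[0,0,0.08],[0,0,0],[0,0,0]],"fingers":[-1,-1,-1]}'
```

```text
t: 13.1
position: [0.5608, -0.0794, 0.0914]
tool_rot: [0.001, 0.769, 0.639, 0.001]
wrist_force: [-5.5, 5.7, 22.1]
opening: 0.643
grasp_force: 66.0
t: 13.4
position: [0.5608, -0.0794, 0.0913]
tool_rot: [0.001, 0.769, 0.639, 0.0]
wrist_force: [-9.4, 5.2, 34.8]
opening: 0.638
grasp_force: 67.1
```

```bash
python3 -m handwheel '{"twist":[[0,0,0.2],[0,0,-0.2],[0,0,0]],"linear":[[0.02,-0.04,0],[0,0,0],[0,0,0]],"fingers":[-1,-1,-1]}'
python3 - <<'E'
from h import *
from rig import viewer,sensors
print(sensors.read_state()["position"],sensors.read_state()["torque"])
L=[]
for n in("scene","side"):
    im=viewer.get_image(n);c=viewer.calibration(n);u,v=map(int,proj(c,(.561,-.08,.07)))
    L.append(cv2.resize(im[v-35:v+35,u-40:u+40],None,fx=5,fy=5,interpolation=cv2.INTER_CUBIC))
cv2.imwrite("pics/end.png",np.hstack(L)[:,:,::-1])
E
```

```text
t: 13.7
position: [0.5608, -0.0794, 0.0913]
tool_rot: [0.002, 0.769, 0.639, 0.001]
wrist_force: [-6.8, 3.3, 32.2]
opening: 0.642
grasp_force: 67.0
[ 0.56082867 -0.07941123  0.09130155] [ 0.94355144  1.86637141 -0.06665882]
```

View pics/end.png

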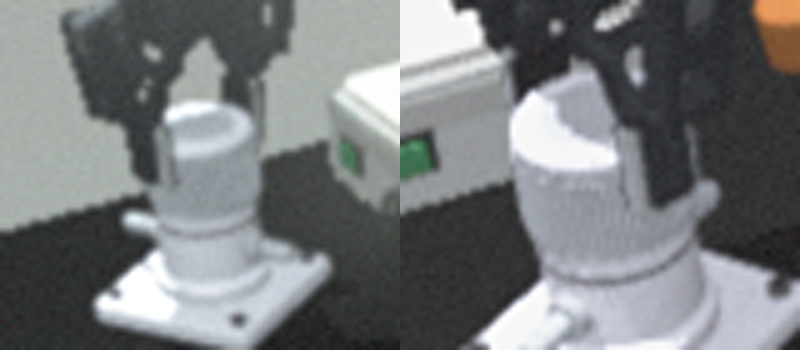

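The collar sits on the shoulder in both views: only a thin overhang shadow shows at about (205,232) and (620,275), and no neck is visible. It is held with a steady push of about 32 N, so I am handing in.

```bash
python3 -c "
from rig import env;print(env.job_done())"
```

```text
the job is handed in; nothing more can be done
None
```

I put the collar on the cell's neck, turned it until the keyways dropped over the pins, and handed the job in at about 14 s, still gripped and pushed onto the shoulder with about 32 N; the judge's verdict was not shown.

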